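Put the microscope objectives away in reverse order

TASK

Move the four microscope objectives from the aluminium delivery rack into the wooden storage rack so that the row comes out reversed: the objective nearest the orange end of the delivery rack goes into the pocket farthest from the orange end of the storage rack, and so on, one to a pocket. Set each one down gently (no dropping), seated upright with the lens up and let go, and leave the cleaner bottle and the loupe standing where they are.

Things in the scene. Friction and masses are not known exactly. Their poses are not given: they have to be found in the camera images.
- rack_a: Delivery rack, fixed: bare aluminium plate 68 (x) x 260 (y) x 6 mm on the table. Four places in a row along its y axis at y = +96, +32, -32, -96 mm, x = 0. An orange block 68 x 16 x 16 mm closes its +y end (y = +130 to +146 mm): the orange end. Origin: centre of the underside, on the table, z up. Any yaw, either side of the table.
- rack_b: Storage rack, fixed: wooden tray 68 (x) x 260 (y) mm, four empty pockets along its y axis, centres y = +96, +32, -32, -96 mm, x = 0. Pockets 60 x 60 mm inside, floor 6 mm above the table; dark walls 4 mm thick, tops 16 mm above the table. An orange block 68 x 16 x 16 mm closes its +y end (y = +130 to +146 mm). Origin: centre of the underside, on the table, z up. Any yaw, either side.
- objective_red: Microscope objective with red band and cone, loose, about 0.2 kg, upright, lens up, in a place of the delivery rack. From the foot up: black collar dia. 40 mm to 14 mm, steel barrel dia. 32 mm from 14 to 56 mm (grip here from above, fingers closing across the row), cone to 68 mm, nose dia. 18 mm to 74 mm. Neighbours 64 mm apart. Origin: centre of the foot, z along its axis.
- objective_yellow: Microscope objective with yellow band and cone, loose, about 0.2 kg, upright, lens up, in a place of the delivery rack. From the foot up: black collar dia. 40 mm to 14 mm, steel barrel dia. 32 mm from 14 to 56 mm (grip here from above, fingers closing across the row), cone to 68 mm, nose dia. 18 mm to 74 mm. Neighbours 64 mm apart. Origin: centre of the foot, z along its axis.
- objective_green: Microscope objective with green band and cone, loose, about 0.2 kg, upright, lens up, in a place of the delivery rack. From the foot up: black collar dia. 40 mm to 14 mm, steel barrel dia. 32 mm from 14 to 56 mm (grip here from above, fingers closing across the row), cone to 68 mm, nose dia. 18 mm to 74 mm. Neighbours 64 mm apart. Origin: centre of the foot, z along its axis.
- objective_blue: Microscope objective with blue band and cone, loose, about 0.2 kg, upright, lens up, in a place of the delivery rack. From the foot up: black collar dia. 40 mm to 14 mm, steel barrel dia. 32 mm from 14 to 56 mm (grip here from above, fingers closing across the row), cone to 68 mm, nose dia. 18 mm to 74 mm. Neighbours 64 mm apart. Origin: centre of the foot, z along its axis.
- nest_red: Red square frame fixed on the delivery rack around the foot of the red objective; stays behind and shows where it stood. Outside 58 x 58 mm, inside 46 x 46 mm, 10 mm high (top 16 mm above the table). Origin: centre of its underside, 6 mm above the table.
- nest_yellow: Yellow square frame fixed on the delivery rack around the foot of the yellow objective; stays behind and shows where it stood. Outside 58 x 58 mm, inside 46 x 46 mm, 10 mm high (top 16 mm above the table). Origin: centre of its underside, 6 mm above the table.
- nest_green: Green square frame fixed on the delivery rack around the foot of the green objective; stays behind and shows where it stood. Outside 58 x 58 mm, inside 46 x 46 mm, 10 mm high (top 16 mm above the table). Origin: centre of its underside, 6 mm above the table.
- nest_blue: Blue square frame fixed on the delivery rack around the foot of the blue objective; stays behind and shows where it stood. Outside 58 x 58 mm, inside 46 x 46 mm, 10 mm high (top 16 mm above the table). Origin: centre of its underside, 6 mm above the table.
- cleaner: Bystander: upright amber bottle of lens cleaner, 40 mm diameter, 85 mm high, between the racks on the far side. Leave it standing where it is. Origin: centre of its underside.
- loupe: Bystander: black loupe with a clear top, 40 mm diameter, 36 mm high, between the racks on the near side. Leave it where it is. Origin: centre of its underside.
Things that resemble listed ones, but are neither listed nor needed, are in the scene too. Leave any pink, purple or turquoise look-alike of the objective_yellow alone.

How it is judged:
By the outcome, as a careful person would: the job done as asked, in the order asked, and still so for the second after the job is handed in, with the robot touching nothing.
It also fails if it takes over 99 s, if anything falls off the work surface, if the arm or the gripper's body presses on something with over 40 N, if the wrist force passes 120 N, or if a joint passes its speed limit or range.

ROBOT

A 7-joint arm with a two-finger parallel gripper is mounted at the origin on the work surface. World frame = base frame: x ahead of the robot, y to its left, z up, the work surface at z = 0. Lengths are in mm, angles in degrees, forces in N, time in s.
With the tool pointing down it reaches from about 400 to 750 mm from the base axis. Payload 19.5 kg.
Tool frame: the origin (TCP) lies at the very end of the fingers, on their centre line; the grasp point (between the pads) lies 19 mm behind it; z points along the fingers, y is the line along which they close (so a half turn about z gives the same grasp; the last joint's range is limited). The gripper opens to 85 mm and grips with 20 to 120 N. Pads are 22 mm wide; open, the fingers measure 114 mm over their backs; the gripper's body (76 mm by 85 mm) begins 54 mm behind the grasp point. The pads swing forward as they close: fully open they stand 13 mm farther back than shut.
Start: joints at [-66.503, 40.479, -1.581, 85.061, 1.261, 54.483, -4.326], TCP at [251.021, 517.285, 231.268] pointing down, gripper open.
Joint ranges: [-155.06, 155.06], [-18.47, 123.98], [-90, 86.84], [0, 140.48], [-83.41, 263.41], [0, 116], [-161.91, 161.91]. Speed limits (degrees/s): [108.29, 108.29, 147.25, 147.25, 172.46, 172.46, 172.46].

INTERFACE

Orientations are given as a 3x3 rotation matrix whose columns are the frame's x, y, z axes.
In Python, from plant import bot, viewer gives the robot as it stands.
- The arm moves only by the shell command python3 -m pendant FILE [OPENING] [FORCE], which reads ROWS from the file FILE. ROWS is a JSON object with one list for each field, all of the same length, 1 to 8, a row being the entries at one place: sx, sy, sz (the shift in shares of the most that a row can go, 1 being 62.5 mm), rx, ry, rz (a rotation vector in fractions of the full range, 1 being 120 degrees); each row shifts and turns the commanded pose from where the row before left it, along the tool's axes as they then stand; what a row does not reach is not made up. A row lasts 1/8 s, in which the tool goes at most 62.5 mm and 10.7 degrees, less where a joint would pass 70% of its speed; a pose out of reach is approached as far as the arm can. OPENING is the opening from 0.0 (shut) to 1.0 (fully open), set as the command begins (- or left out keeps the last). The fingers move at their own pace and stop on an object; FORCE is the grip in N (left out, the last holds). Time passes only in rows, so rows that do not move let the fingers close. It prints the time, the measured TCP pose, the force, the opening and the grip force at its end. No shift or turn number may pass 1 either way. Input that does not fit is refused with a message, and nothing moves.
- bot.observe(): the state, without advancing time (a new reading comes with each control period).
- viewer.read_camera(name): name is "side" or "top"; returns a dict with "pixels" (420x560x3 uint8, red, green, blue), "camera_matrix" (3x3 intrinsics, pixels), "world_to_cam" (4x4, takes a point from world to camera coordinates). Camera axes: x right, y down, z forward; pixel columns grow to the right and rows downward; lengths in mm; the calibration is good to about 2 mm. A picture is of the moment at which its call begins. There is no depth.
- bot.finish_job(): hands the job in; it is judged then, once.
The state is a dict: "time_s": time; "joint_positions": joint angles; "qd": joint speeds; "tau": joint torques, N m; "ee_pos": TCP position; "ee_rot": TCP orientation; "contact_force": force on the tool from outside, world axes, zero at the start; "ft_torque": the same for the moment, N m; "finger_gap": opening from 0.0 (shut) to 1.0 (fully open); "grasp_force": force on a finger pad.
Only numpy, scipy, OpenCV 4.12 (cv2) and the standard library are available. Lean on these libraries where they do the work, as an engineer would, in place of code of your own. Each camera call takes 0.05 s, during which the arm holds its last target. There are 200 camera calls.

## Working session

There is one attempt and no reset: what is moved stays moved. The work goes in short steps, Python scripts to look and compute and a shell command to move; the robot and the scene stay as the last step left them, time stands still between calls to the robot, and variables do not carry over. Pictures are saved under pics/ and viewed, at most 14 in all, crops included, and the job is handed in when it is done.

```bash
mkdir -p pics; ls; python3 - <<'E'
from plant import bot, viewer
import cv2, numpy as np
for n in("top","side"):
    c=viewer.read_camera(n); cv2.imwrite(f"pics/{n}0.png",c["pixels"][:,:,::-1]); print(n,c["camera_matrix"].tolist(),np.round(c["world_to_cam"],3).tolist())
s=bot.observe(); print(s["time_s"],s["ee_pos"],np.round(s["ee_rot"],3).tolist(),s["finger_gap"])
E
```

```text
pics
top [[473.4118453789962, 0.0, 278.43116960396725], [0.0, 473.4118453789962, 203.62036481195696], [0.0, 0.0, 1.0]] [[0.027, -1.0, -0.0, -21.436], [-0.989, -0.026, -0.147, 535.126], [0.147, 0.004, -0.989, 877.785], [0.0, 0.0, 0.0, 1.0]]
side [[459.5443893720617, 0.0, 278.39825571260155], [0.0, 459.5443893720617, 199.93802782272212], [0.0, 0.0, 1.0]] [[-0.994, -0.11, -0.002, 535.012], [-0.087, 0.794, -0.602, 76.785], [0.068, -0.598, -0.799, 963.982], [0.0, 0.0, 0.0, 1.0]]
0.1 [250.94710627 517.09129238 230.87889299] [[-0.9, 0.437, -0.0], [0.437, 0.9, -0.001], [-0.0, -0.001, -1.0]] 1.0033468786868698
```

View pics/top0.png

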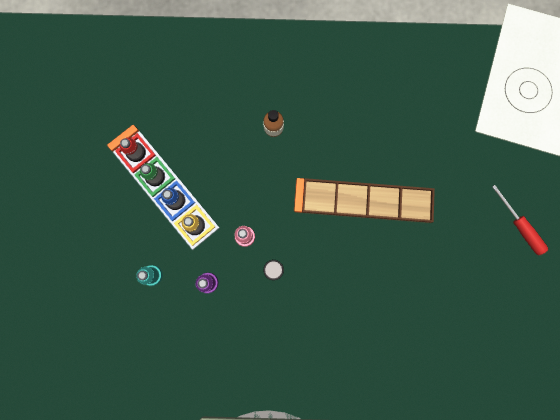

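View pics/side0.png

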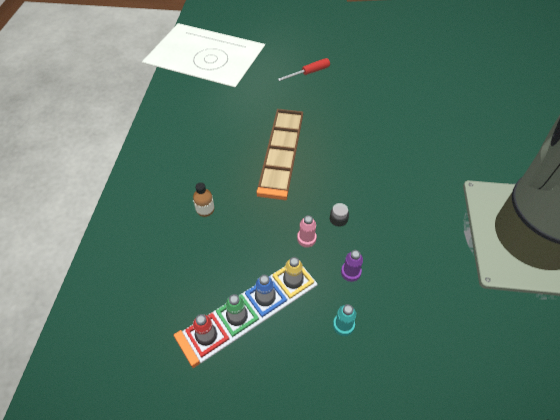

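The top view shows rack_a, from its orange end at (123,137): red (130,148), green (152,175), blue (173,198), yellow (192,224). rack_b's orange end is at (299,195) and its pockets run from (320,197) to (416,204). 

Candidates that could be mistaken for yellow: pink (244,236), purple (206,283) and turquoise (148,275). None of these stand in a nest, so the yellow objective is the one in the yellow frame. The red screwdriver at (530,235) could be mistaken for red, and the bottle is at (273,123).

```bash
cat > h.py <<'E'
from plant import bot, viewer
import cv2, numpy as np
def cam(n):
    c=viewer.read_camera(n); return c["pixels"],np.array(c["camera_matrix"]),np.array(c["world_to_cam"])
def ray(c,uv):
    R,t=c[2][:3,:3],c[2][:3,3]
    return -R.T@t, R.T@np.linalg.solve(c[1],[uv[0],uv[1],1])
def onz(c,uv,z):
    o,d=ray(c,uv); return o+d*(z-o[2])/d[2]
def tri(a,ua,b,ub):
    o1,d1=ray(a,ua);o2,d2=ray(b,ub)
    s=np.linalg.lstsq(np.c_[d1,-d2],o2-o1,rcond=None)[0]
    p,q=o1+s[0]*d1,o2+s[1]*d2
    return (p+q)/2,np.linalg.norm(p-q)
def blobs(m,lo,hi):
    n,_,st,ce=cv2.connectedComponentsWithStats(m.astype(np.uint8)); return [(ce[i],st[i,4]) for i in range(1,n) if lo<=st[i,4]<=hi]
E
python3 - <<'E'
from h import *
for n in("top","side"):
    c=cam(n); hsv=cv2.cvtColor(c[0],cv2.COLOR_RGB2HSV); H,S,V=[hsv[...,i].astype(int) for i in range(3)]
    print(n)
    m=(H>5)&(H<16)&(S>180)&(V>150)
    print("orange",[(x.round(1),a,onz(c,x,16).round()) for x,a in blobs(m,40,2000)])
    g=(S<60)&(V>110)&(V<215)
    print("grey",[(x.round(1),a,onz(c,x,80).round()) for x,a in blobs(g,15,200)])
    w=(H>10)&(H<25)&(S>50)&(S<160)&(V>120)
    print("wood",[(x.round(1),a,onz(c,x,6).round()) for x,a in blobs(w,150,2000)])
    x=(slice(115,300),slice(90,290)) if n=="top" else (slice(200,370),slice(165,375))
    cv2.imwrite(f"pics/{n}c.png",cv2.resize(c[0][x][:,:,::-1],None,fx=3,fy=3,interpolation=cv2.INTER_CUBIC))
E
```

```text
top
orange []
grey [(array([527.2,  89.8]), np.int32(164), array([ 763., -479.,   80.])), (array([528.1,  89.6]), np.int32(66), array([ 763., -481.,   80.])), (array([272.6, 130.7]), np.int32(90), array([669.,   7.,  80.])), (array([516.5, 143.1]), np.int32(86), array([ 657., -453.,   80.])), (array([124.1, 142.3]), np.int32(44), array([639., 287.,  80.])), (array([144.8, 168.2]), np.int32(44), array([590., 245.,  80.])), (array([161.1, 190.1]), np.int32(16), array([549., 211.,  80.])), (array([505.6, 201.7]), np.int32(121), array([ 544., -428.,   80.])), (array([166.8, 193.8]), np.int32(44), array([542., 200.,  80.])), (array([187.6, 220.7]), np.int32(47), array([493., 159.,  80.])), (array([204., 239.]), np.int32(29), array([460., 127.,  80.])), (array([242.3, 232.3]), np.int32(34), array([475.,  58.,  80.])), (array([141.6, 275.2]), np.int32(45), array([392., 237.,  80.])), (array([202.1, 283. ]), np.int32(28), array([381., 127.,  80.])), (array([221.6, 418.8]), np.int32(66), array([150.,  81.,  80.]))]
wood [(array([272.9, 122.3]), np.int32(158), array([710.,   9.,   6.])), (arra
[... 1272 characters left out ...]
, array([534., 232.,  80.])), (array([233.5, 298.5]), np.int32(79), array([589., 243.,  80.])), (array([245.9, 312.7]), np.int32(26), array([564., 266.,  80.])), (array([347.8, 308.7]), np.int32(72), array([393., 240.,  80.])), (array([236.5, 315.4]), np.int32(117), array([579., 273.,  80.])), (array([200.5, 318.5]), np.int32(81), array([638., 285.,  80.])), (array([206.5, 334.5]), np.int32(127), array([623., 311.,  80.])), (array([212.1, 342.3]), np.int32(15), array([611., 323.,  80.]))]
wood [(array([202.2, 197.9]), np.int32(199), array([711., -20.,   6.])), (array([292.7, 277.6]), np.int32(528), array([493., 153.,   6.])), (array([185.7, 346.8]), np.int32(307), array([670., 311.,   6.]))]
```

View pics/topc.png

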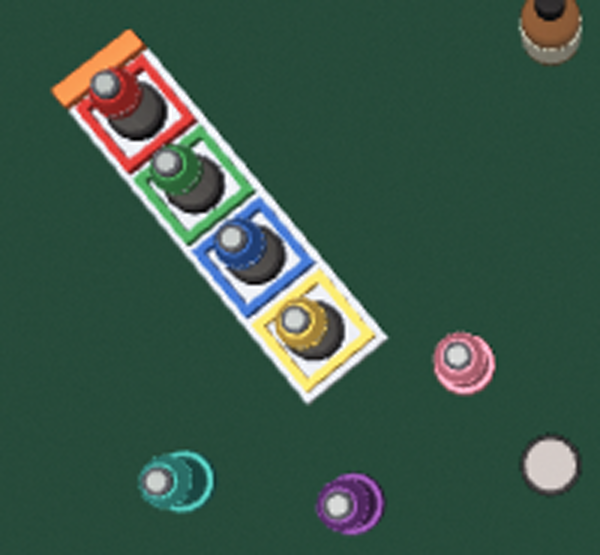

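The close crop confirms the order from the orange end is red, green, blue, yellow, each in a nest of its own colour. The pink look-alike stands off to the side at crop (462,362). The noses agree across both views at z=80 to within 2 mm, and their spacing is 64.7 mm. The pocket spacing is 64.2 mm.

Careful with the scale: shifts go in shares of 62.5 mm and turns go in shares of 120 degrees. That gives: 10.5 degrees / 120 = 0.0875.

```bash
cat > g.py <<'E'
import sys; from h import *
# name -> x,y,yaw of tool y ; usage g.py name z
P=dict(ra=(638.5,286,-48.8),ga=(589.5,244,-48.8),ba=(542,199.5,-48.8),ya=(492.5,158,-48.8),
 rb=(546,-281.5,-3),gb=(549.5,-217,-3),bb=(553,-153.5,-3),yb=(556,-89.5,-3))
x,y,w=P[sys.argv[1]]; z=float(sys.argv[2]); a=np.radians(w)
s=bot.observe(); p,R=s["ee_pos"],s["ee_rot"]
T=np.array([[-np.sin(a),np.cos(a),0],[np.cos(a),np.sin(a),0],[0,0,-1]])
print("t",round(s["time_s"],2),"pos",p.round(1),"F",s["contact_force"].round(1),"gap",round(s["finger_gap"],3),"grip",round(s["grasp_force"],1))
print("rotvec tool",np.degrees(cv2.Rodrigues(R.T@T)[0].ravel()).round(2),"then shift in target axes",(T.T@(np.array([x,y,z])-p)).round(1))
E
echo '{"sx":[0,0,0,0,0,0,0,0],"sy":[0,0,0,0,0,0,0,0],"sz":[0,0,0,0,0,0,0,0],"rx":[0,0,0,0,0,0,0,0],"ry":[0,0,0,0,0,0,0,0],"rz":[0.0875,0.0875,0.0875,0.0875,0.0875,0.0875,0.0875,0.0875]}' > next.json && python3 -m pendant next.json 1.0
echo '{"sx":[0,0,0],"sy":[0,0,0],"sz":[0,0,0],"rx":[0,0,0],"ry":[0,0,0],"rz":[0.0875,0.0875,0.0658]}' > next.json && python3 -m pendant next.json; python3 g.py ya 150
```

```text
time_s: 1.2
ee_pos: [250.9, 517.3, 231.1]
ee_rot: [[0.346, 0.938, -0.0], [0.938, -0.346, -0.0], [-0.0, -0.0, -1.0]]
contact_force: [0.5, -0.0, -0.2]
finger_gap: 1.003
grasp_force: 0.0
time_s: 1.58
ee_pos: [250.9, 517.3, 231.1]
ee_rot: [[0.756, 0.655, -0.0], [0.655, -0.756, -0.0], [-0.0, 0.0, -1.0]]
contact_force: [-0.7, 0.7, -0.4]
finger_gap: 0.997
grasp_force: 0.0
t 1.57 pos [250.9 517.3 231.1] F [-0.7  0.7 -0.4] gap 0.997 grip 0.0
rotvec tool [ 0.01  0.02 -0.28] then shift in target axes [-54.9 429.5  81.1]
```

In the tool's units: 53.7 mm is 0.8592, -6.9 mm is -0.1104.

```bash
echo '{"sx":[-0.1104,-0.1104,-0.1104,-0.1104,-0.1104,-0.1104,-0.1104,-0.1056],"sy":[0.8592,0.8592,0.8592,0.8592,0.8592,0.8592,0.8592,0.8576],"sz":[0,0,0,0,0,0,0,0],"rx":[0,0,0,0,0,0,0,0],"ry":[0,0,0,0,0,0,0,0],"rz":[0,0,0,0,0,0,0,0]}' > next.json && python3 -m pendant next.json >/dev/null; echo '{"sx":[0,0],"sy":[0,0],"sz":[0,0],"rx":[0,0],"ry":[0,0],"rz":[0,0]}' > next.json && python3 -m pendant next.json>/dev/null; python3 g.py ya 28
```

```text
t 2.83 pos [492.4 158.5 231.1] F [-0.7  0.5  0.2] gap 0.996 grip 0.0
rotvec tool [-0.04  0.02  0.02] then shift in target axes [-2.000e-01  4.000e-01  2.031e+02]
```

In the tool's units: 40 mm is 0.64, 20 mm is 0.32.

```bash
echo '{"sx":[0,0,0,0,0,0,0,0],"sy":[0,0,0,0,0,0,0,0],"sz":[0.64,0.64,0.64,0.64,0.32,0.24,0.128,0],"rx":[0,0,0,0,0,0,0,0],"ry":[0,0,0,0,0,0,0,0],"rz":[0,0,0,0,0,0,0,0]}' > next.json && python3 -m pendant next.json|grep -v rot; echo '{"sx":[0,0,0,0,0,0],"sy":[0,0,0,0,0,0],"sz":[0,0,0,0,0,0],"rx":[0,0,0,0,0,0],"ry":[0,0,0,0,0,0],"rz":[0,0,0,0,0,0]}' > next.json && python3 -m pendant next.json 0 50|grep -v rot
```

```text
time_s: 3.82
ee_pos: [492.6, 158.3, 28.3]
contact_force: [-0.3, -0.1, 0.7]
finger_gap: 0.998
grasp_force: 0.0
time_s: 4.58
ee_pos: [492.9, 158.0, 28.7]
contact_force: [-0.8, -1.0, 7.2]
finger_gap: 0.361
grasp_force: 48.8
```

In the tool's units: -40 mm is -0.64, -30 mm is -0.48.

```bash
echo '{"sx":[0,0,0,0,0,0],"sy":[0,0,0,0,0,0],"sz":[-0.16,-0.48,-0.64,-0.64,-0.24,0],"rx":[0,0,0,0,0,0],"ry":[0,0,0,0,0,0],"rz":[0,0,0,0,0,0]}' > next.json && python3 -m pendant next.json>/dev/null;  python3 g.py yb 163; python3 - <<'E'
from h import *
c=cam("side"); cv2.imwrite("pics/s2.png",c[0][:,:,::-1][100:400,100:450])
E
```

```text
t 5.33 pos [492.9 158.2 164.3] F [ 0.3 -0.1 -2.4] gap 0.365 grip 50.1
rotvec tool [  0.06  -0.07 -45.78] then shift in target axes [-244.1   76.     1.3]
```

View pics/s2.png

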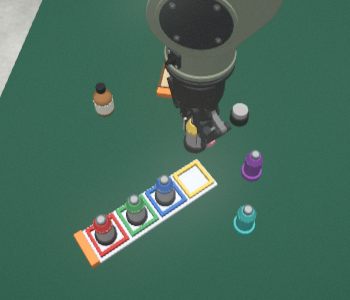

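The yellow objective is held upright at crop (192,135). Its empty nest shows at (192,180), and nothing else has moved.

In the tool's units: -10.4 degrees / 120 = -0.0867.

```bash
echo '{"sx":[0,0,0,0,0],"sy":[0,0,0,0,0],"sz":[0,0,0,0,0],"rx":[0,0,0,0,0],"ry":[0,0,0,0,0],"rz":[-0.0667,-0.0867,-0.0867,-0.0833,-0.0583]}' > next.json && python3 -m pendant next.json>/dev/null; echo '{"sx":[-0.48,-0.72,-0.8,-0.8,-0.72,-0.384,0,0],"sy":[0.144,0.224,0.248,0.248,0.224,0.128,0,0],"sz":[0,0,0,0,0,0,0,0],"rx":[0,0,0,0,0,0,0,0],"ry":[0,0,0,0,0,0,0,0],"rz":[0,0,0,0,0,0,0,0]}' > next.json && python3 -m pendant next.json>/dev/null; python3 g.py yb 29
```

```text
t 7.0 pos [555.5 -88.8 162.6] F [ 0.1  1.3 -2.6] gap 0.358 grip 50.0
rotvec tool [-0.08 -0.04  0.04] then shift in target axes [ -0.7   0.6 133.6]
```

In the tool's units: 40 mm is 0.64, 35 mm is 0.56.

```bash
echo '{"sx":[-0.0112,0,0,0,0,0,0,0],"sy":[0.0096,0,0,0,0,0,0,0],"sz":[0.48,0.64,0.56,0.24,0.112,0.048,0.016,0],"rx":[0,0,0,0,0,0,0,0],"ry":[0,0,0,0,0,0,0,0],"rz":[0,0,0,0,0,0,0,0]}' > next.json && python3 -m pendant next.json|grep -v rot;echo '{"sx":[0,0,0],"sy":[0,0,0],"sz":[0.0128,0.0128,0],"rx":[0,0,0],"ry":[0,0,0],"rz":[0,0,0]}' > next.json && python3 -m pendant next.json|grep -v rot; python3 - <<'E'
from h import *
c=cam("side"); cv2.imwrite("pics/s3.png",cv2.resize(c[0][:,:,::-1][80:230,190:390],None,fx=3,fy=3))
E
```

```text
time_s: 8.0
ee_pos: [556.7, -90.4, 32.8]
contact_force: [-0.6, -0.7, -2.6]
finger_gap: 0.361
grasp_force: 50.0
time_s: 8.38
ee_pos: [556.4, -90.4, 30.7]
contact_force: [0.7, -0.3, -2.2]
finger_gap: 0.36
grasp_force: 50.0
```

View pics/s3.png

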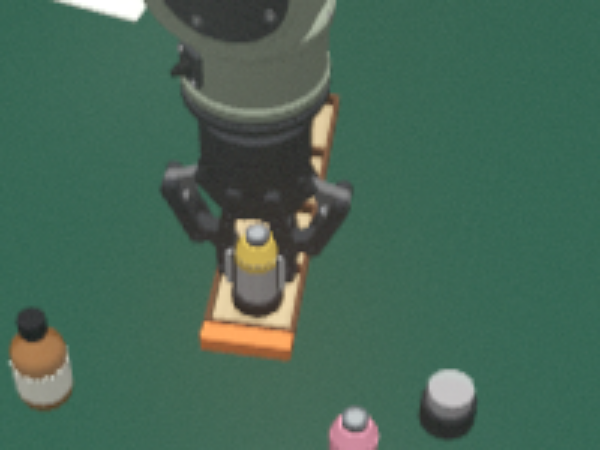

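The yellow objective hangs centred over the end pocket, beside the orange block at crop (257,270). I'll lower it to contact.

In the tool's units: 0.8 mm is 0.0128.

```bash
echo '{"sx":[0,0,0,0],"sy":[0,0,0,0],"sz":[0.0128,0.0128,0,0],"rx":[0,0,0,0],"ry":[0,0,0,0],"rz":[0,0,0,0]}' > next.json && python3 -m pendant next.json|grep -v rot;echo '{"sx":[0,0],"sy":[0,0],"sz":[0.0112,0],"rx":[0,0],"ry":[0,0],"rz":[0,0]}' > next.json && python3 -m pendant next.json|grep -v rot
```

```text
time_s: 8.93
ee_pos: [556.4, -90.4, 29.1]
contact_force: [0.3, -0.4, -1.9]
finger_gap: 0.36
grasp_force: 50.0
time_s: 9.18
ee_pos: [556.5, -90.4, 28.8]
contact_force: [-2.0, 0.6, 4.6]
finger_gap: 0.361
grasp_force: 51.0
```

In the tool's units: -40 mm is -0.64, -30 mm is -0.48.

```bash
echo '{"sx":[0,0,0,0,0],"sy":[0,0,0,0,0],"sz":[0,0,0,0,0],"rx":[0,0,0,0,0],"ry":[0,0,0,0,0],"rz":[0,0,0,0,0]}' > next.json && python3 -m pendant next.json 1.0|grep -v rot; echo '{"sx":[0,0,0,0,0,0],"sy":[0,0,0,0,0,0],"sz":[-0.24,-0.48,-0.64,-0.64,-0.16,0],"rx":[0,0,0,0,0,0],"ry":[0,0,0,0,0,0],"rz":[0,0,0,0,0,0]}' > next.json && python3 -m pendant next.json>/dev/null;python3 g.py ba 163; python3 - <<'E'
from h import *
c=cam("side"); cv2.imwrite("pics/s4.png",cv2.resize(c[0][:,:,::-1][80:230,190:390],None,fx=3,fy=3))
E
```

```text
time_s: 9.8
ee_pos: [556.4, -90.4, 28.4]
contact_force: [0.5, -0.6, -0.6]
finger_gap: 0.997
grasp_force: 0.0
t 10.55 pos [556.5 -90.3 164. ] F [ 0.7  0.7 -1.2] gap 0.999 grip 0.0
rotvec tool [ 5.000e-02 -2.000e-02  4.582e+01] then shift in target axes [ 180.  -227.6    1. ]
```

View pics/s4.png

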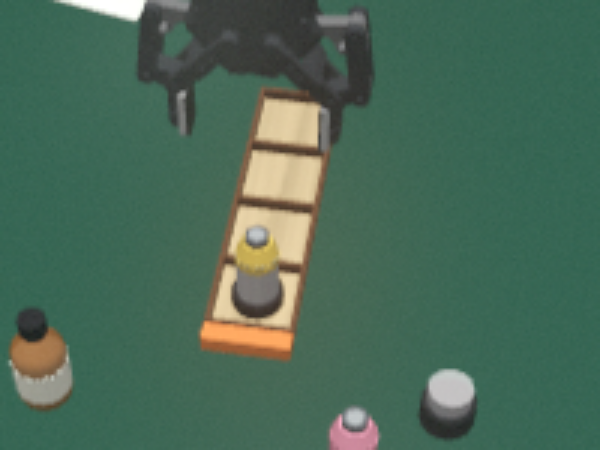

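The yellow objective stands upright and centred in its pocket, released, at crop (257,270). The cleaner and loupe are unmoved. Next is blue.

In the tool's units: 10.4 degrees / 120 = 0.0867.

```bash
echo '{"sx":[0,0,0,0,0],"sy":[0,0,0,0,0],"sz":[0,0,0,0,0],"rx":[0,0,0,0,0],"ry":[0,0,0,0,0],"rz":[0.0667,0.0867,0.0867,0.0833,0.0583]}' > next.json && python3 -m pendant next.json>/dev/null; echo '{"sx":[0.32,0.544,0.544,0.544,0.544,0.384,0,0],"sy":[-0.4,-0.688,-0.688,-0.688,-0.688,-0.4896,0,0],"sz":[0,0,0,0,0,0,0,0],"rx":[0,0,0,0,0,0,0,0],"ry":[0,0,0,0,0,0,0,0],"rz":[0,0,0,0,0,0,0,0]}' > next.json && python3 -m pendant next.json>/dev/null; python3 g.py ba 28.5
```

```text
t 12.22 pos [541.7 198.5 162.6] F [-0.1 -0.5 -0.8] gap 0.997 grip 0.0
rotvec tool [ 0.02  0.1  -0.02] then shift in target axes [  0.9  -0.5 134.1]
```

```bash
echo '{"sx":[0.0144,0,0,0,0,0,0],"sy":[-0.008,0,0,0,0,0,0],"sz":[0.48,0.64,0.56,0.272,0.144,0.048,0],"rx":[0,0,0,0,0,0,0],"ry":[0,0,0,0,0,0,0],"rz":[0,0,0,0,0,0,0]}' > next.json && python3 -m pendant next.json|grep -v rot; echo '{"sx":[0,0,0,0,0,0],"sy":[0,0,0,0,0,0],"sz":[0,0,0,0,0,0],"rx":[0,0,0,0,0,0],"ry":[0,0,0,0,0,0],"rz":[0,0,0,0,0,0]}' > next.json && python3 -m pendant next.json 0 50|grep -v rot; echo '{"sx":[0,0,0,0,0,0],"sy":[0,0,0,0,0,0],"sz":[-0.16,-0.48,-0.64,-0.64,-0.24,0],"rx":[0,0,0,0,0,0],"ry":[0,0,0,0,0,0],"rz":[0,0,0,0,0,0]}' > next.json && python3 -m pendant next.json>/dev/null;  python3 g.py bb 163
```

```text
time_s: 13.1
ee_pos: [542.6, 200.5, 30.1]
contact_force: [0.5, -0.3, -0.2]
finger_gap: 0.996
grasp_force: 0.0
time_s: 13.85
ee_pos: [542.3, 200.5, 29.7]
contact_force: [-1.1, -0.0, 6.0]
finger_gap: 0.36
grasp_force: 49.0
t 14.6 pos [542.3 200.6 164.7] F [ 1.8  0.1 -1.9] gap 0.361 grip 49.8
rotvec tool [ 2.000e-02 -4.000e-02 -4.578e+01] then shift in target axes [-353.    29.2    1.7]
```

In the tool's units: -10.4 degrees / 120 = -0.0867.

```bash
echo '{"sx":[0,0,0,0,0],"sy":[0,0,0,0,0],"sz":[0,0,0,0,0],"rx":[0,0,0,0,0],"ry":[0,0,0,0,0],"rz":[-0.0667,-0.0867,-0.0867,-0.0833,-0.0583]}' > next.json && python3 -m pendant next.json>/dev/null; echo '{"sx":[-0.4,-0.8,-0.8,-0.8,-0.8,-0.8,-0.8,-0.448],"sy":[0.032,0.064,0.064,0.064,0.064,0.064,0.064,0.0512],"sz":[0,0,0,0,0,0,0,0],"rx":[0,0,0,0,0,0,0,0],"ry":[0,0,0,0,0,0,0,0],"rz":[0,0,0,0,0,0,0,0]}' > next.json && python3 -m pendant next.json>/dev/null;echo '{"sx":[0,0],"sy":[0,0],"sz":[0,0],"rx":[0,0],"ry":[0,0],"rz":[0,0]}' > next.json && python3 -m pendant next.json>/dev/null; python3 g.py bb 29.7
```

```text
t 16.48 pos [ 552.7 -152.5  163.4] F [ 0.4  0.3 -1.2] gap 0.36 grip 49.8
rotvec tool [-0.09 -0.06  0.05] then shift in target axes [ -0.9   0.3 133.7]
```

In the tool's units: 40 mm is 0.64, 35 mm is 0.56.

```bash
echo '{"sx":[-0.008,0,0,0,0,0,0,0],"sy":[0.0048,0,0,0,0,0,0,0],"sz":[0.48,0.64,0.56,0.256,0.128,0.048,0,0],"rx":[0,0,0,0,0,0,0,0],"ry":[0,0,0,0,0,0,0,0],"rz":[0,0,0,0,0,0,0,0]}' > next.json && python3 -m pendant next.json|grep -v rot;echo '{"sx":[0,0],"sy":[0,0],"sz":[0.0128,0],"rx":[0,0],"ry":[0,0],"rz":[0,0]}' > next.json && python3 -m pendant next.json|grep -v rot
```

```text
time_s: 17.48
ee_pos: [553.6, -154.2, 33.1]
contact_force: [0.5, 0.1, -1.7]
finger_gap: 0.357
grasp_force: 49.8
time_s: 17.73
ee_pos: [553.3, -154.2, 31.7]
contact_force: [-0.1, 0.6, -1.0]
finger_gap: 0.362
grasp_force: 49.8
```

In the tool's units: 0.8 mm is 0.0128, 0.5 mm is 0.008.

```bash
echo '{"sx":[0,0,0],"sy":[0,0,0],"sz":[0.0128,0.008,0],"rx":[0,0,0],"ry":[0,0,0],"rz":[0,0,0]}' > next.json && python3 -m pendant next.json|grep -v rot;echo '{"sx":[0,0,0],"sy":[0,0,0],"sz":[0.0096,0,0],"rx":[0,0,0],"ry":[0,0,0],"rz":[0,0,0]}' > next.json && python3 -m pendant next.json|grep -v rot
```

```text
time_s: 18.1
ee_pos: [553.3, -154.1, 30.3]
contact_force: [0.1, -0.5, -1.6]
finger_gap: 0.358
grasp_force: 49.8
time_s: 18.48
ee_pos: [553.3, -154.2, 29.8]
contact_force: [-0.3, 0.2, 0.9]
finger_gap: 0.359
grasp_force: 50.2
```

In the tool's units: 0.4 mm is 0.0064.

```bash
echo '{"sx":[0,0],"sy":[0,0],"sz":[0.0064,0],"rx":[0,0],"ry":[0,0],"rz":[0,0]}' > next.json && python3 -m pendant next.json|grep contact; echo '{"sx":[0,0,0,0,0],"sy":[0,0,0,0,0],"sz":[0,0,0,0,0],"rx":[0,0,0,0,0],"ry":[0,0,0,0,0],"rz":[0,0,0,0,0]}' > next.json && python3 -m pendant next.json 1.0|grep -v rot; echo '{"sx":[0,0,0,0,0,0],"sy":[0,0,0,0,0,0],"sz":[-0.24,-0.48,-0.64,-0.64,-0.16,0],"rx":[0,0,0,0,0,0],"ry":[0,0,0,0,0,0],"rz":[0,0,0,0,0,0]}' > next.json && python3 -m pendant next.json>/dev/null;python3 g.py ga 163
```

```text
contact_force: [-2.1, 0.9, 9.9]
time_s: 19.35
ee_pos: [553.3, -154.1, 29.3]
contact_force: [0.0, -0.3, -0.2]
finger_gap: 0.998
grasp_force: 0.0
t 20.1 pos [ 553.4 -154.1  164.9] F [0.2 0.8 0.1] gap 1.004 grip 0.0
rotvec tool [ 6.000e-02 -1.000e-02  4.582e+01] then shift in target axes [ 289.4 -275.7    1.9]
```

In the tool's units: 10.4 degrees / 120 = 0.0867.

```bash
echo '{"sx":[0,0,0,0,0],"sy":[0,0,0,0,0],"sz":[0,0,0,0,0],"rx":[0,0,0,0,0],"ry":[0,0,0,0,0],"rz":[0.0667,0.0867,0.0867,0.0833,0.0583]}' > next.json && python3 -m pendant next.json>/dev/null; echo '{"sx":[0.32,0.64,0.64,0.64,0.64,0.64,0.64,0.4704],"sy":[-0.304,-0.608,-0.608,-0.608,-0.608,-0.608,-0.608,-0.4592],"sz":[0,0,0,0,0,0,0,0],"rx":[0,0,0,0,0,0,0,0],"ry":[0,0,0,0,0,0,0,0],"rz":[0,0,0,0,0,0,0,0]}' > next.json && python3 -m pendant next.json>/dev/null;echo '{"sx":[0,0],"sy":[0,0],"sz":[0,0],"rx":[0,0],"ry":[0,0],"rz":[0,0]}' > next.json && python3 -m pendant next.json>/dev/null; python3 g.py ga 29
```

```text
t 21.98 pos [589.1 243.  163.4] F [ 0.8 -1.3  0. ] gap 1.0 grip 0.0
rotvec tool [ 0.02  0.11 -0.03] then shift in target axes [  1.   -0.5 134.4]
```

In the tool's units: 40 mm is 0.64, 35 mm is 0.56.

```bash
echo '{"sx":[0,0,0,0,0,0,0],"sy":[0,0,0,0,0,0,0],"sz":[0.48,0.64,0.56,0.272,0.144,0.064,0],"rx":[0,0,0,0,0,0,0],"ry":[0,0,0,0,0,0,0],"rz":[0,0,0,0,0,0,0]}' > next.json && python3 -m pendant next.json|grep -v rot; echo '{"sx":[0,0,0,0,0,0],"sy":[0,0,0,0,0,0],"sz":[0,0,0,0,0,0],"rx":[0,0,0,0,0,0],"ry":[0,0,0,0,0,0],"rz":[0,0,0,0,0,0]}' > next.json && python3 -m pendant next.json 0 50|grep -v rot; echo '{"sx":[0,0,0,0,0,0],"sy":[0,0,0,0,0,0],"sz":[-0.16,-0.48,-0.64,-0.64,-0.24,0],"rx":[0,0,0,0,0,0],"ry":[0,0,0,0,0,0],"rz":[0,0,0,0,0,0]}' > next.json && python3 -m pendant next.json>/dev/null;  python3 g.py gb 163
```

```text
time_s: 22.85
ee_pos: [589.6, 244.0, 29.9]
contact_force: [0.5, 0.1, -0.0]
finger_gap: 0.997
grasp_force: 0.0
time_s: 23.6
ee_pos: [589.5, 244.0, 29.7]
contact_force: [-1.3, -0.6, 4.6]
finger_gap: 0.36
grasp_force: 49.2
t 24.35 pos [589.4 244.1 164.6] F [-1.3 -0.3 -2.5] gap 0.36 grip 50.0
rotvec tool [ 2.000e-02 -3.000e-02 -4.578e+01] then shift in target axes [-462.5  -15.7    1.6]
```

In the tool's units: -10.4 degrees / 120 = -0.0867.

```bash
echo '{"sx":[0,0,0,0,0],"sy":[0,0,0,0,0],"sz":[0,0,0,0,0],"rx":[0,0,0,0,0],"ry":[0,0,0,0,0],"rz":[-0.0667,-0.0867,-0.0867,-0.0833,-0.0583]}' > next.json && python3 -m pendant next.json>/dev/null; echo '{"sx":[-0.48,-0.8,-0.8,-0.8,-0.8,-0.8,-0.8],"sy":[-0.024,-0.024,-0.024,-0.024,-0.024,-0.024,-0.024],"sz":[0,0,0,0,0,0,0],"rx":[0,0,0,0,0,0,0],"ry":[0,0,0,0,0,0,0],"rz":[0,0,0,0,0,0,0]}' > next.json && python3 -m pendant next.json>/dev/null;echo '{"sx":[-0.8,-0.8,-0.512,0,0,0],"sy":[-0.032,-0.032,-0.016,0,0,0],"sz":[0,0,0,0,0,0],"rx":[0,0,0,0,0,0],"ry":[0,0,0,0,0,0],"rz":[0,0,0,0,0,0]}' > next.json && python3 -m pendant next.json>/dev/null; python3 g.py gb 29.7
```

```text
t 26.6 pos [ 549.9 -215.4  163.9] F [ 0.4 -0.8 -2.4] gap 0.36 grip 50.0
rotvec tool [-0.04 -0.04  0.1 ] then shift in target axes [ -1.6  -0.3 134.2]
```

In the tool's units: 40 mm is 0.64, 35 mm is 0.56.

```bash
echo '{"sx":[-0.0144,0,0,0,0,0,0,0],"sy":[-0.0048,0,0,0,0,0,0,0],"sz":[0.48,0.64,0.56,0.256,0.128,0.048,0,0],"rx":[0,0,0,0,0,0,0,0],"ry":[0,0,0,0,0,0,0,0],"rz":[0,0,0,0,0,0,0,0]}' > next.json && python3 -m pendant next.json|grep -v rot;echo '{"sx":[0,0,0,0],"sy":[0,0,0,0],"sz":[0.0128,0.0128,0.008,0],"rx":[0,0,0,0],"ry":[0,0,0,0],"rz":[0,0,0,0]}' > next.json && python3 -m pendant next.json|grep -v rot
```

```text
time_s: 27.6
ee_pos: [549.8, -217.6, 33.0]
contact_force: [-0.8, -0.6, -2.1]
finger_gap: 0.36
grasp_force: 50.0
time_s: 28.1
ee_pos: [549.4, -217.5, 30.2]
contact_force: [-0.3, 0.2, -2.7]
finger_gap: 0.363
grasp_force: 50.0
```

In the tool's units: 0.6 mm is 0.0096, 0.3 mm is 0.0048.

```bash
echo '{"sx":[0,0,0,0],"sy":[0,0,0,0],"sz":[0.0096,0.0048,0,0],"rx":[0,0,0,0],"ry":[0,0,0,0],"rz":[0,0,0,0]}' > next.json && python3 -m pendant next.json|grep -v rot
```

```text
time_s: 28.6
ee_pos: [549.5, -217.5, 29.6]
contact_force: [-1.3, 1.1, 5.2]
finger_gap: 0.358
grasp_force: 51.0
```

In the tool's units: -40 mm is -0.64, -30 mm is -0.48.

```bash
echo '{"sx":[0,0,0,0,0],"sy":[0,0,0,0,0],"sz":[0,0,0,0,0],"rx":[0,0,0,0,0],"ry":[0,0,0,0,0],"rz":[0,0,0,0,0]}' > next.json && python3 -m pendant next.json 1.0|grep -v rot; echo '{"sx":[0,0,0,0,0,0],"sy":[0,0,0,0,0,0],"sz":[-0.24,-0.48,-0.64,-0.64,-0.16,0],"rx":[0,0,0,0,0,0],"ry":[0,0,0,0,0,0],"rz":[0,0,0,0,0,0]}' > next.json && python3 -m pendant next.json>/dev/null;python3 g.py ra 163
```

```text
time_s: 29.22
ee_pos: [549.4, -217.5, 29.3]
contact_force: [0.1, -0.1, 0.5]
finger_gap: 0.997
grasp_force: 0.0
t 29.98 pos [ 549.5 -217.5  164.9] F [ 0.1 -0.4 -0.5] gap 1.0 grip 0.0
rotvec tool [ 0.05 -0.   45.82] then shift in target axes [ 398.6 -320.2    1.9]
```

In the tool's units: 10.4 degrees / 120 = 0.0867.

```bash
echo '{"sx":[0,0,0,0,0],"sy":[0,0,0,0,0],"sz":[0,0,0,0,0],"rx":[0,0,0,0,0],"ry":[0,0,0,0,0],"rz":[0.0667,0.0867,0.0867,0.0833,0.0583]}' > next.json && python3 -m pendant next.json>/dev/null; echo '{"sx":[0.4,0.608,0.608,0.608,0.608,0.608],"sy":[-0.32,-0.488,-0.488,-0.488,-0.488,-0.488],"sz":[0,0,0,0,0,0],"rx":[0,0,0,0,0,0],"ry":[0,0,0,0,0,0],"rz":[0,0,0,0,0,0]}' > next.json && python3 -m pendant next.json>/dev/null;echo '{"sx":[0.608,0.608,0.608,0.608,0.5056,0,0],"sy":[-0.488,-0.488,-0.488,-0.488,-0.4112,0,0],"sz":[0,0,0,0,0,0,0],"rx":[0,0,0,0,0,0,0],"ry":[0,0,0,0,0,0,0],"rz":[0,0,0,0,0,0,0]}' > next.json && python3 -m pendant next.json>/dev/null; python3 g.py ra 29
```

```text
t 32.23 pos [638.1 285.1 163.2] F [ 0.4 -0.8  0.1] gap 1.0 grip 0.0
rotvec tool [ 0.01  0.11 -0.03] then shift in target axes [  0.9  -0.5 134.2]
```

```bash
echo '{"sx":[0,0,0,0,0,0,0],"sy":[0,0,0,0,0,0,0],"sz":[0.48,0.64,0.56,0.272,0.144,0.064,0],"rx":[0,0,0,0,0,0,0],"ry":[0,0,0,0,0,0,0],"rz":[0,0,0,0,0,0,0]}' > next.json && python3 -m pendant next.json|grep -v rot; echo '{"sx":[0,0,0,0,0,0],"sy":[0,0,0,0,0,0],"sz":[0,0,0,0,0,0],"rx":[0,0,0,0,0,0],"ry":[0,0,0,0,0,0],"rz":[0,0,0,0,0,0]}' > next.json && python3 -m pendant next.json 0 50|grep -v rot; echo '{"sx":[0,0,0,0,0,0],"sy":[0,0,0,0,0,0],"sz":[-0.16,-0.48,-0.64,-0.64,-0.24,0],"rx":[0,0,0,0,0,0],"ry":[0,0,0,0,0,0],"rz":[0,0,0,0,0,0]}' > next.json && python3 -m pendant next.json>/dev/null;  python3 g.py rb 163
```

```text
time_s: 33.1
ee_pos: [638.6, 286.0, 29.9]
contact_force: [0.2, 0.2, -0.1]
finger_gap: 1.0
grasp_force: 0.0
time_s: 33.85
ee_pos: [638.5, 286.0, 29.7]
contact_force: [-1.4, -0.7, 5.5]
finger_gap: 0.357
grasp_force: 49.4
t 34.6 pos [638.4 286.1 164.4] F [ 0.2 -0.8 -3.2] gap 0.361 grip 50.1
rotvec tool [ 1.000e-02 -2.000e-02 -4.579e+01] then shift in target axes [-571.6  -62.5    1.4]
```

In the tool's units: -10.4 degrees / 120 = -0.0867.

```bash
echo '{"sx":[0,0,0,0,0],"sy":[0,0,0,0,0],"sz":[0,0,0,0,0],"rx":[0,0,0,0,0],"ry":[0,0,0,0,0],"rz":[-0.0667,-0.0867,-0.0867,-0.0833,-0.0583]}' > next.json && python3 -m pendant next.json>/dev/null; echo '{"sx":[-0.48,-0.752,-0.752,-0.752,-0.752,-0.752,-0.752],"sy":[-0.048,-0.08,-0.08,-0.08,-0.08,-0.08,-0.08],"sz":[0,0,0,0,0,0,0],"rx":[0,0,0,0,0,0,0],"ry":[0,0,0,0,0,0,0],"rz":[0,0,0,0,0,0,0]}' > next.json && python3 -m pendant next.json>/dev/null;echo '{"sx":[-0.752,-0.752,-0.752,-0.752,-0.752,-0.3936,0,0],"sy":[-0.08,-0.08,-0.08,-0.08,-0.08,-0.072,0,0],"sz":[0,0,0,0,0,0,0,0],"rx":[0,0,0,0,0,0,0,0],"ry":[0,0,0,0,0,0,0,0],"rz":[0,0,0,0,0,0,0,0]}' > next.json && python3 -m pendant next.json>/dev/null; python3 g.py rb 29.7
```

```text
t 37.1 pos [ 546.1 -280.4  163.2] F [-0.9  0.3 -1.7] gap 0.361 grip 50.2
rotvec tool [-0.08 -0.07  0.06] then shift in target axes [ -1.1  -0.  133.5]
```

```bash
echo '{"sx":[-0.0048,0,0,0,0,0,0,0],"sy":[0,0,0,0,0,0,0,0],"sz":[0.48,0.64,0.56,0.256,0.128,0.048,0,0],"rx":[0,0,0,0,0,0,0,0],"ry":[0,0,0,0,0,0,0,0],"rz":[0,0,0,0,0,0,0,0]}' > next.json && python3 -m pendant next.json|grep -v rot;echo '{"sx":[0,0,0,0],"sy":[0,0,0,0],"sz":[0.0128,0.0096,0,0],"rx":[0,0,0,0],"ry":[0,0,0,0],"rz":[0,0,0,0]}' > next.json && python3 -m pendant next.json|grep -v rot
```

```text
time_s: 38.1
ee_pos: [546.4, -282.0, 33.0]
contact_force: [0.2, 0.4, -2.9]
finger_gap: 0.361
grasp_force: 50.1
time_s: 38.6
ee_pos: [546.1, -281.9, 30.9]
contact_force: [-0.4, -0.6, -1.4]
finger_gap: 0.363
grasp_force: 50.1
```

In the tool's units: 0.6 mm is 0.0096, 0.4 mm is 0.0064.

```bash
echo '{"sx":[0,0,0,0],"sy":[0,0,0,0],"sz":[0.0096,0.0064,0,0],"rx":[0,0,0,0],"ry":[0,0,0,0],"rz":[0,0,0,0]}' > next.json && python3 -m pendant next.json|grep -v rot;echo '{"sx":[0,0,0],"sy":[0,0,0],"sz":[0.0064,0,0],"rx":[0,0,0],"ry":[0,0,0],"rz":[0,0,0]}' > next.json && python3 -m pendant next.json|grep -v rot
```

```text
time_s: 39.1
ee_pos: [546.1, -281.9, 29.9]
contact_force: [0.3, 0.2, -2.8]
finger_gap: 0.356
grasp_force: 50.1
time_s: 39.48
ee_pos: [546.2, -281.9, 29.7]
contact_force: [-0.6, 0.7, 1.5]
finger_gap: 0.361
grasp_force: 50.7
```

Contact has been made. I'll press slightly, release, and move up and away to look.

In the tool's units: 0.3 mm is 0.0048.

```bash
echo '{"sx":[0,0],"sy":[0,0],"sz":[0.0048,0],"rx":[0,0],"ry":[0,0],"rz":[0,0]}' > next.json && python3 -m pendant next.json|grep contact; echo '{"sx":[0,0,0,0,0],"sy":[0,0,0,0,0],"sz":[0,0,0,0,0],"rx":[0,0,0,0,0],"ry":[0,0,0,0,0],"rz":[0,0,0,0,0]}' > next.json && python3 -m pendant next.json 1.0|grep -v rot; echo '{"sx":[0,0,0,0,0],"sy":[0,0,0,0,0],"sz":[-0.24,-0.48,-0.64,-0.64,-0.16],"rx":[0,0,0,0,0],"ry":[0,0,0,0,0],"rz":[0,0,0,0,0]}' > next.json && python3 -m pendant next.json>/dev/null;echo '{"sx":[-0.64,-0.64,-0.64,-0.64,0,0],"sy":[0,0,0,0,0,0],"sz":[0,0,0,0,0,0],"rx":[0,0,0,0,0,0],"ry":[0,0,0,0,0,0],"rz":[0,0,0,0,0,0]}' > next.json && python3 -m pendant next.json; python3 - <<'E'
from h import *
for n in("top","side"):
    c=cam(n); cv2.imwrite(f"pics/{n}9.png",c[0][:,:,::-1])
E
```

```text
contact_force: [-2.3, 1.8, 7.9]
time_s: 40.35
ee_pos: [546.1, -281.9, 29.2]
contact_force: [0.5, 0.2, 0.6]
finger_gap: 0.998
grasp_force: 0.0
time_s: 41.72
ee_pos: [537.8, -441.0, 164.1]
ee_rot: [[0.052, 0.999, -0.0], [0.999, -0.052, 0.001], [0.001, -0.0, -1.0]]
contact_force: [0.0, 0.3, -0.5]
finger_gap: 1.002
grasp_force: 0.0
```

View pics/side9.png

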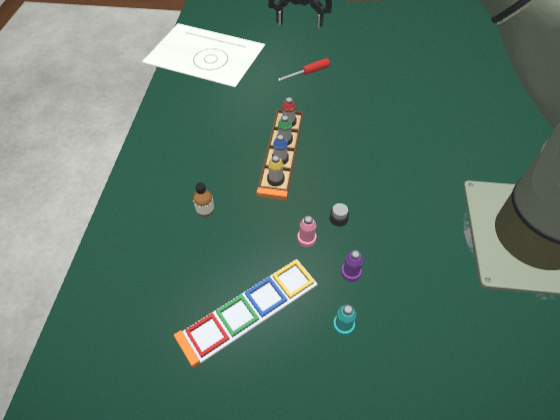

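View pics/top9.png

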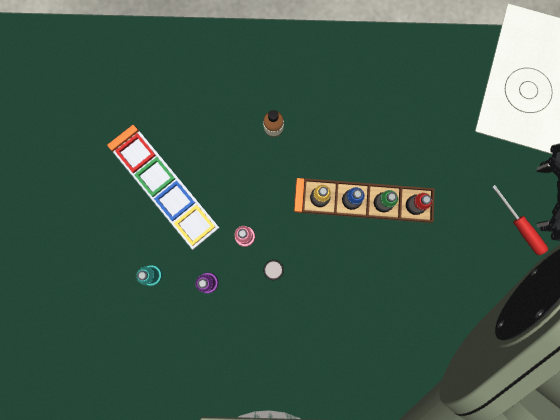

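All four objectives are upright in their pockets, from the orange end: yellow (320,195), blue (353,197), green (388,201), red (422,203). That is the reverse of the delivery rack. The bottle (273,123), the loupe (273,270) and the look-alikes have not moved.

```bash
python3 -c "
from plant import bot
print(bot.finish_job())"
```

```text
the job is handed in; nothing more can be done
None
```

The job is handed in at about 42 s: all four objectives stand upright and released in the storage rack in reversed order (yellow, blue, green, red from the orange end), and the cleaner, loupe and look-alikes were left where they were.

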